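Hang a hook-in bracket on a slotted rack and load it

ROBOT

A 6-joint arm with a two-finger parallel gripper is mounted at the origin on the work surface; the furniture and walls round the work are solid. World frame = base frame: x ahead of the robot, y to its left, z up, the work surface at z = 0. Lengths are in m, angles in rad, forces in N, time in s.
With the tool pointing down it reaches from about 0.35 to 0.975 m from the base axis. Payload 4.9 kg.
Tool frame: the origin (TCP) lies midway between the tips of the shut fingers; the grasp point (between the pads) lies 19 mm behind it; z points along the fingers, y is the line along which they close (so a half turn about z gives the same grasp; the last joint's range is limited). The gripper opens to 85 mm and grips with 20 to 120 N. Pads are 22 mm wide; open, the fingers measure 114 mm over their backs; the gripper's body (76 mm by 85 mm) begins 54 mm behind the grasp point. The pads swing forward as they close: fully open they stand 13 mm farther back than shut.
Start: joints at [1.007, 0.053, 1.613, -0, 1.476, -0.119], TCP at [0.269, 0.564, 0.231] pointing down, gripper open.
Joint ranges: [-3.01, 3.01], [-1.01, 2.22], [0.06, 2.58], [-1.02, 4.17], [0.09, 2.62], [-3.14, 3.14]. Speed limits (rad/s): [2.57, 2.57, 3.14, 3.14, 3.14, 3.14].

INTERFACE

Orientations are given as a rotation vector (axis times angle).
In Python, from station import ctrl, optics, job gives the robot as it stands.
- The arm moves only by the shell command python3 -m jog 'ROWS' [OPENING] [FORCE]. ROWS is JSON, a list of rows, each a list of 2 entries, a list of its own where there are three numbers: the shift along the tool's x, y, z in m, then the turn, a rotation vector about the tool's x, y, z in rad. A call has 1 to 5 rows; each row is the pose to reach, as a shift and turn from the pose commanded when the call began, along the tool's axes at that moment; what a row does not reach only later rows make up. A row lasts 1/10 s, in which the tool goes at most 50 mm and 8.59 degrees, less where a joint would pass 70% of its speed; a pose out of reach is approached as far as the arm can. A call with a gripper value outside its range is refused whole. OPENING is the opening, from 0 (shut) to 1 (fully open), set as the call begins (- or left out, the last holds). The fingers move at their own pace and stop on an object; FORCE is the grip in N (left out, the last holds). Time passes only in rows, so rows that repeat a pose let the fingers close. It gives the time, the measured TCP pose, the force, the opening and the grip force at its end, in the units of the state.
- ctrl.get_obs(): the state, without advancing time (a new reading comes with each control period).
- optics.get_image(name): name is "side" or "top"; returns a dict with "image" (384x512x3 uint8, blue, green, red), "fx", "fy", "cx", "cy" (pixels), "rvec" (rotation vector, rad) and "tvec" (3), from world to camera coordinates, as OpenCV has them. Camera axes: x right, y down, z forward; pixel columns grow to the right and rows downward; lengths in m; the calibration is good to about 2 mm. A picture is of the moment at which its call begins. There is no depth.
- job.finish_job(): hands the job in; it is judged then, once.
The state is a dict: "t": time; "q": joint angles; "dq": joint speeds; "effort": joint torques, N m; "tool_pos": TCP position; "tool_rot": TCP orientation; "contact_force": force on the tool from outside, world axes, zero at the start; "wrist_torque": the same for the moment, N m; "opening": finger opening in m; "grip_force": force on a finger pad.
Only numpy, scipy, OpenCV 4.12 (cv2) and the standard library are available. Lean on these libraries where they do the work, as an engineer would, in place of code of your own. Each camera call takes 0.05 s, during which the arm holds its last target. There are 200 camera calls.

TASK

Hang the bare-metal bracket on the grey slotted rack: hook its two tabs into the two slots and push it down with the gripper, not letting it drop, until it is fully home and the sprung catch has snapped out and locked it. Then put the bearing ring over the upright pin of the hung bracket, lying flat on its arm, and let go. Do not disturb the tape measure.

Things in the scene. Friction and masses are not known exactly. Their poses are not given: they have to be found in the camera images.
- rack_seat (a point): Fixed grey sheet-metal rack: on the front face of its upright plate (110 mm wide, 5 thick), mid-width, level with the bottom edge of its two slots, 135 mm above the bench. x points into the plate (front is -x), y left, z up. Slots go through the plate at y = +22 and -22 mm, 16 mm wide, z = 0 to 34 mm. On the bench a foot plate 8 mm thick reaches 48 mm in front of the plate.
- tray_edge (a point): Middle of the lower front edge of the fixed tray on top of the rack (nuts lie in it), 112 mm wide. It overhangs the plate's front by 90 mm, its underside 185 mm above rack_seat. So the bracket can be brought to the slots only with the tool leaning back 25 to 45 degrees from vertical (fingers pointing down and toward the plate), and the ring to the pin leaning 15 degrees or more. Axes as rack_seat.
- catch (a joint): Sprung catch in mid-plate, 57 to 68 mm below rack_seat, 14 mm wide. 0 = sprung out (5 mm proud of the plate), up to 0.009 m pressed in. Its top is a ramp: the bottom edge of the bracket's back plate pushes it in on the way down, and it springs out through the bracket's window when the bracket is home. Takes a downward push of about 5 to 15 N.
- bracket_rib (a point): Middle of the rib of the loose bare-metal bracket (0.22 kg), which starts standing on its flat arm. x toward the back (tabs), y left, z up. In mm from here: rib 8 thick in y, x -24 to 33, z -37 to 25, pinch it across y; back plate 68 wide, 5 thick, rear face x = 38, z -45 to 45; arm 40 wide, z -45 (underside) to -37, forward to x = -88.
- bracket_hooks (a point): On the bracket's rear face, mid-width, level with the underside of the tab necks: 38 mm behind and 30 above bracket_rib, same axes. Tabs at y = +22 and -22 mm, 10 wide: neck z 0 to 7, x 0 to 7; downturned lip z -18 to 7, x 7 to 13. They pass the slots when this point is 18 to 27 mm above rack_seat; bracket home: it coincides with rack_seat.
- bracket_pin (a point): Foot of the bracket's upright pin on the top face of its arm (62 mm in front of and 37 mm below bracket_rib); pin 16 mm in diameter, 30 mm high with a tapered tip. Same axes as bracket_rib.
- bracket_window (a point): Centre of the window at the foot of the bracket's back plate (24 mm wide, 17 mm high, on the rear face, 31.5 mm below the middle of bracket_rib) through which the rack's catch springs out when the bracket is home. Same axes as bracket_rib.
- ring_centre (a point): Centre, half-way up, of the loose machined bearing ring lying flat on the bench: 56 mm outside diameter, hole about 30 mm, 22 mm high; grasp across the outside. z is its axis. On the bracket it lies 11 mm above bracket_pin. Mass about 0.24 kg.
- tape_measure_centre (a point): Centre of the yellow pocket tape measure, 37 x 73 x 64 mm high, standing loose on the bench behind the bracket's start: a bystander to leave alone.
There are look-alikes about, which are no part of the job. What is shaped like the part that bears ring_centre but turquoise is not meant.

How it is judged:
On the way:
1. the bracket is pushed down by the gripper until fully home in both slots with the catch sprung out, not just dropped (x of bracket_hooks in the frame of rack_seat between -0.006 and 0.006 m and y of bracket_hooks in the frame of rack_seat between -0.004 and 0.004 m and z of bracket_hooks in the frame of rack_seat between -0.004 and 0.004 m and angle between the z axis of bracket_hooks and the z axis of rack_seat, either way round below 0.08 rad and angle between the y axis of bracket_hooks and the y axis of rack_seat, either way round below 0.08 rad and value of joint catch below 0.0015 m and contact force between the fingers and bracket above 0.5 N), for 0.1 s.
At the end, for the whole second after the job is handed in: Bracket home: bracket_hooks within 6 mm of rack_seat in x, 4 mm in y and z, square within 0.08 rad, catch under 1.5 mm pressed in. Ring round the pin: centre within 10 mm sideways, 8 to 15 mm above bracket_pin, level with the arm within 0.1 rad. Both at rest (x of bracket_hooks in the frame of rack_seat between -0.006 and 0.006 m and y of bracket_hooks in the frame of rack_seat between -0.004 and 0.004 m and z of bracket_hooks in the frame of rack_seat between -0.004 and 0.004 m and angle between the z axis of bracket_hooks and the z axis of rack_seat, either way round below 0.08 rad and angle between the y axis of bracket_hooks and the y axis of rack_seat, either way round below 0.08 rad and value of joint catch below 0.0015 m and horizontal distance between ring_centre and bracket_pin below 0.01 m and z of ring_centre in the frame of bracket_pin between 0.008 and 0.015 m and angle between the z axis of ring_centre and the z axis of bracket_pin, either way round below 0.1 rad and linear speed of each of ring, bracket below 0.02 m/s); the robot touches nothing.
It fails at once if the tape measure is moved more than 30 mm (distance of tape_measure_centre from where it was at the start of the episode above 0.03 m).
It also fails if it takes over 64 s, if anything falls off the work surface, if the arm or the gripper's body presses on something with over 40 N, if the wrist force passes 120 N, or if a joint passes its speed limit or range.

## Working session

There is one attempt and no reset: what is moved stays moved. The work goes in short steps, Python scripts to look and compute and a shell command to move; the robot and the scene stay as the last step left them, time stands still between calls to the robot, and variables do not carry over. Pictures are saved under pics/ and viewed, at most 10 in all, crops included, and the job is handed in when it is done.

```bash
mkdir -p pics; ls; python3 - <<'E'
from station import ctrl, optics
import cv2,numpy as np
o=ctrl.get_obs();print({k:np.round(v,3).tolist() for k,v in o.items()})
for n in("side","top"):
    d=optics.get_image(n);cv2.imwrite(f"pics/{n}0.png",d["image"]);R=cv2.Rodrigues(np.array(d["rvec"]))[0]
    print(n,d["fx"],d["fy"],d["cx"],d["cy"],np.round(R,3).tolist(),(-R.T@np.array(d["tvec"])).round(3))
a=cv2.imread("pics/side0.png")
cv2.imwrite("pics/side0b.png",cv2.resize(a,(800,600),interpolation=cv2.INTER_CUBIC))
a=cv2.imread("pics/top0.png")
cv2.imwrite("pics/top0b.png",cv2.resize(a,(800,600),interpolation=cv2.INTER_CUBIC))
E
```

```text
pics
{'t': 0.0, 'q': [1.007, 0.053, 1.614, -0.0, 1.476, -0.119], 'dq': [0.0, -0.003, 0.0, -0.0, 0.001, -0.0], 'effort': [0.0, -39.368, -37.018, -0.0, 0.007, 0.0], 'tool_pos': [0.269, 0.564, 0.23], 'tool_rot': [-0.693, -3.064, 0.003], 'contact_force': [0.398, 0.053, -0.384], 'wrist_torque': [-0.001, -0.002, -0.002], 'grip_force': 0.0, 'opening': 0.085}
side 417.4193171241694 417.4193171241694 255.00349718467075 189.74872071267944 [[-0.974, -0.225, 0.001], [-0.169, 0.731, -0.661], [0.147, -0.645, -0.75]] [0.352 0.541 0.979]
top 384.91141602933834 384.91141602933834 256.03179136539273 188.19181318589608 [[0.002, -1.0, -0.001], [-0.985, -0.002, -0.171], [0.171, 0.001, -0.985]] [ 0.353 -0.142  1.032]
```

View pics/side0b.png

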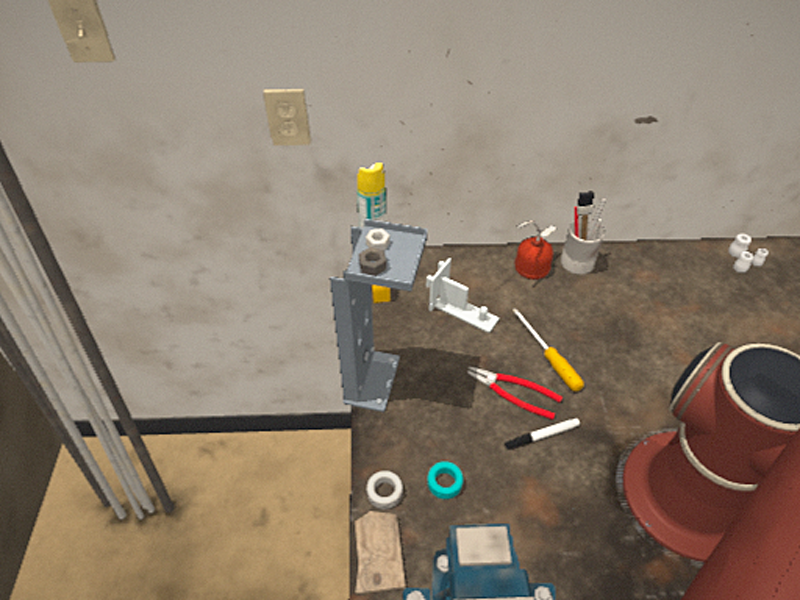

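View pics/top0b.png

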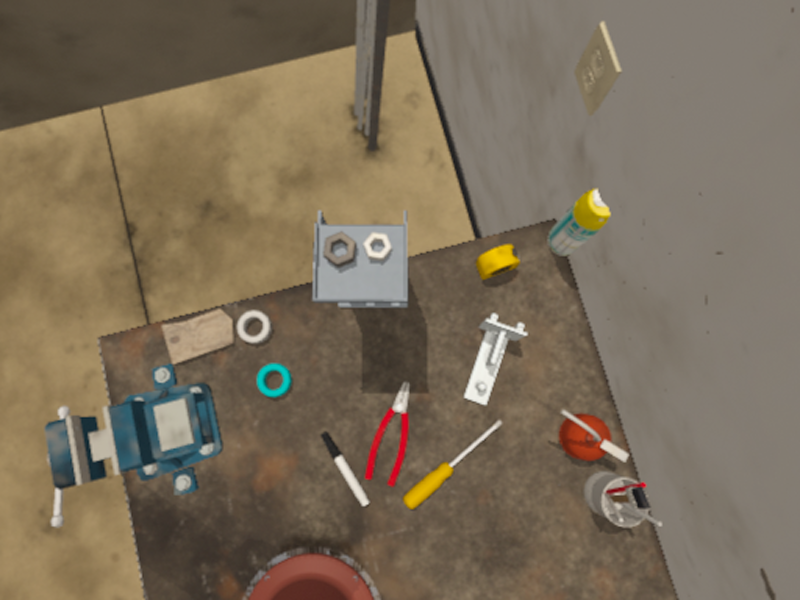

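```bash
cat > h.py <<'E'
import cv2,numpy as np,json
from scipy.spatial.transform import Rotation as Ro
from station import ctrl,optics
def cam(n):
    d=optics.get_image(n);R=cv2.Rodrigues(np.array(d["rvec"]))[0]
    return dict(im=d["image"],K=np.array([[d["fx"],0,d["cx"]],[0,d["fy"],d["cy"]],[0,0,1]]),R=R,t=np.array(d["tvec"]).ravel(),C=-R.T@np.array(d["tvec"]).ravel())
def ray(c,p):
    v=c["R"].T@np.linalg.inv(c["K"])@np.array([p[0],p[1],1.]);return v/np.linalg.norm(v)
def onz(c,p,z):
    v=ray(c,p);return c["C"]+v*(z-c["C"][2])/v[2]
def proj(c,P):
    q=c["K"]@(c["R"]@np.asarray(P,float)+c["t"]);return q[:2]/q[2]
def tri(c1,p1,c2,p2):
    a,b=ray(c1,p1),ray(c2,p2);s=np.linalg.lstsq(np.c_[a,-b],c2["C"]-c1["C"],rcond=None)[0]
    A=c1["C"]+a*s[0];B=c2["C"]+b*s[1];return (A+B)/2,np.linalg.norm(A-B)
def crop(im,x,y,w,h,s):return cv2.resize(im[y:y+h,x:x+w],None,fx=s,fy=s,interpolation=cv2.INTER_CUBIC)
def grid(im,x,y,s,step):
    for i in range(0,im.shape[1],step*s):cv2.putText(im,str(x+i//s),(i,10),0,.35,(0,0,255),1);cv2.line(im,(i,0),(i,6),(0,0,255),1)
    for i in range(0,im.shape[0],step*s):cv2.putText(im,str(y+i//s),(0,i+4),0,.35,(0,0,255),1)
    return im
E
python3 - <<'E'
from h import *
T=cam("top");S=cam("side")
def cr(im,x,y,w,h,s):return grid(crop(im,x,y,w,h,s),x,y,s,10)
A=cr(T["im"],285,195,65,75,6);B=cr(S["im"],205,135,130,130,6)
o=np.zeros((600,800,3),np.uint8)
A=cr(T["im"],190,130,160,130,5);cv2.imwrite("pics/c1.png",A)
B=cr(S["im"],205,135,120,125,4);C=cr(S["im"],225,285,75,40,4)
o[:500,:480]=B;o[:160,490:790]=C;D=cr(T["im"],145,185,60,75,4);o[180:480,500:740]=D;cv2.imwrite("pics/c2.png",o)
for n,c,z in(("T",T,.022),("S",S,.022)):
    h=cv2.cvtColor(c["im"],cv2.COLOR_BGR2HSV);m=((h[...,1]<50)&(h[...,2]>140)).astype(np.uint8)
    k,l,st,ce=cv2.connectedComponentsWithStats(m)
    for i in range(1,k):
        if 80<st[i,4]<3000:print(n,st[i],ce[i].round(1),onz(c,ce[i],z).round(4))
E
```

```text
T [ 201  134   60   59 2460] [232.5 167.8] [ 0.5832 -0.0772  0.022 ]
T [151 198  22  22 239] [161.7 208.4] [0.4732 0.1082 0.022 ]
T [297 200  41  59 859] [312.9 230.6] [ 0.4156 -0.2894  0.022 ]
T [251 246  11  18 117] [256.5 256. ] [ 0.3498 -0.1423  0.022 ]
T [ 98 255  26  34 616] [110.3 271.4] [0.3103 0.2329 0.022 ]
T [ 37 260  15  50 208] [ 45.1 282.4] [0.2823 0.3978 0.022 ]
T [ 57 260  20  44 359] [ 66.4 283.5] [0.2798 0.3432 0.022 ]
T [288 269  33  30 136] [304.  283.4] [ 0.2814 -0.2636  0.022 ]
T [385 282  18  14 114] [393.4 288.3] [ 0.2696 -0.4911  0.022 ]
T [214 291  22  33 218] [224.4 306.9] [ 0.2229 -0.0614  0.022 ]
T [385 305  25  33 240] [393.8 321.8] [ 0.188  -0.4872  0.022 ]
T [ 33 312   7  25 122] [ 36.1 325.5] [0.177  0.4103 0.022 ]
S [  1 121  75 147 407] [ 44.8 210.1] [ 1.1214 -0.0655  0.022 ]
S [   0  128   86  183 1106] [ 36.6 209. ] [ 1.1472 -0.064   0.022 ]
S [   0  148   72  147 1676] [ 27.  218.2] [ 1.1551 -0.0274  0.022 ]
S [359 159  21  16 166] [368.2 168.8] [ 0.2069 -0.4511  0.022 ]
S [272 165  48  48 866] [291.9 191. ] [ 0.429  -0.3022  0.022 ]
S [  0 194  59 104 352] [ 25.4 241.4] [1.1131 0.0456 0.022 ]
S [329 197  22  26  84] [339.4 210.2] [ 0.2807 -0.2599  0.022 ]
S [300 235  17  11  96] [309.4 240.1] [ 0.3517 -0.1352  0.022 ]
S [340 268  31  14 182] [354.5 274.1] [ 0.2227 -0.0558  0.022 ]
S [234 301  24  23 291] [245.5 311.9] [0.4734 0.1089 0.022 ]
S [292 337  35  24 537] [307.8 348.6] [0.3132 0.1632 0.022 ]
S [340 375  14   9  82] [346.7 379.8] [0.2207 0.2115 0.022 ]
```

View pics/c1.png

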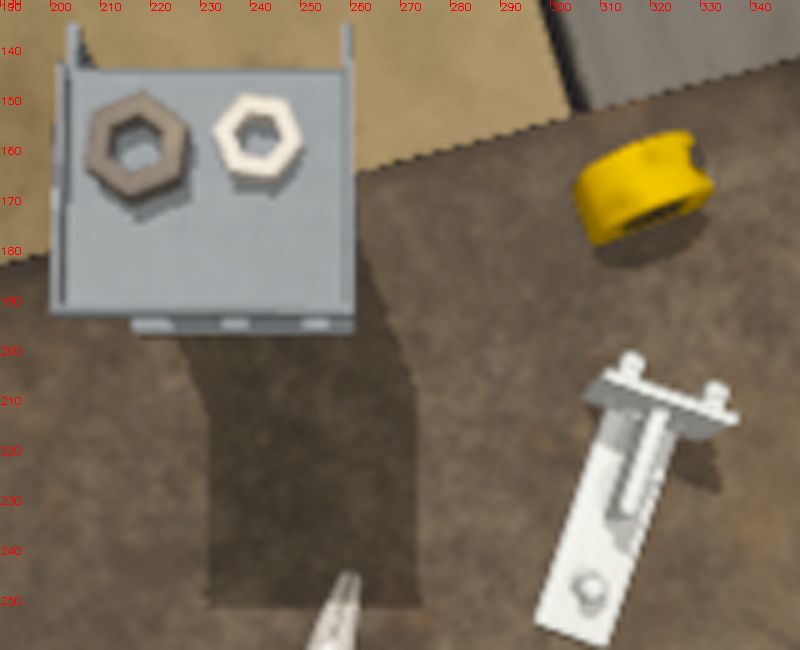

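View pics/c2.png

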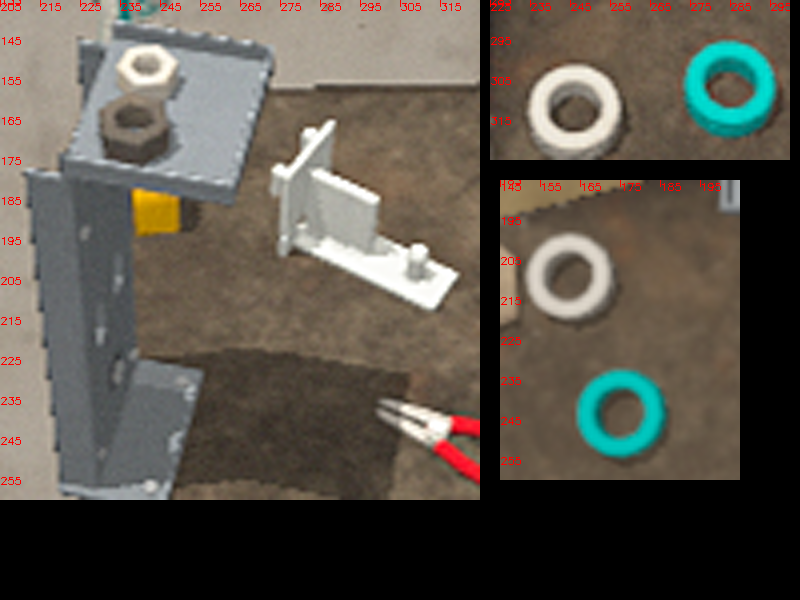

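```bash
python3 - <<'E'
from h import *
T=cam("top");S=cam("side")
p5=lambda x,y:(190+x/5-.4,130+y/5-.4)
p4=lambda x,y:(205+x/4-.4,135+y/4-.4)
P=lambda n,c,p,z:print(n,np.round(p,1),onz(c,p,z).round(4))
P("tray L",T,p5(50,316),.32);P("tray R",T,p5(355,313),.32)
P("foot L",T,p5(133,332),.008);P("foot R",T,p5(355,333),.008)
P("S foot far",S,p4(204,374),.008);P("S foot near",S,p4(165,498),.008)
P("S tray near-front",S,p4(233,202),.32);P("S tray far-front",S,p4(274,63),.32)
P("S tray near-rear?",S,p4(65,175),.32)
P("S plate near bot",S,p4(60,490),.008)
P("armL",T,p5(535,622),.008);P("armR",T,p5(607,647),.008)
P("backL",T,p5(611,369),.09);P("backR",T,p5(739,418),.09)
P("tabL",T,p5(634,352),.082);P("tabR",T,p5(717,381),.082)
P("pin",T,p5(592,582),.038);P("pinS",S,p4(419,250),.038)
P("rib top front",T,p5(625,512),.07);P("rib top rear",T,p5(655,415),.07)
P("S armnear",S,p4(433,308),.008);P("S armfar",S,p4(459,274),.008)
P("S rib front",S,p4(378,198),.07)
P("S back near",S,p4(278,172),.09);P("S back far",S,p4(334,122),.09)
for n,c in(("T",T),("S",S)):
  h=cv2.cvtColor(c["im"],cv2.COLOR_BGR2HSV);m=((h[...,1]<55)&(h[...,2]>120)).astype(np.uint8)
  k,l,st,ce=cv2.connectedComponentsWithStats(m)
  for i in range(1,k):
    if 200<st[i,4]<330 and 18<st[i,2]<27 and 18<st[i,3]<27:
      ct=max(cv2.findContours((l==i).astype(np.uint8),0,1)[0],key=len);e=cv2.minEnclosingCircle(ct);print(n,e,onz(c,e[0],.018))
print(Ro.from_rotvec(ctrl.get_obs()["tool_rot"]).as_matrix().round(3))
E
```

```text
tray L [199.6 192.8] [ 0.4671 -0.0353  0.32  ]
tray R [260.6 192.2] [ 0.4684 -0.1495  0.32  ]
foot L [216.2 196. ] [ 0.5086 -0.0335  0.008 ]
foot R [260.6 196.2] [ 0.5083 -0.153   0.008 ]
S foot far [255.6 228.1] [ 0.5079 -0.1515  0.008 ]
S foot near [245.8 259.1] [ 0.5105 -0.0447  0.008 ]
S tray near-front [262.8 185.1] [ 0.4679 -0.0425  0.32  ]
S tray far-front [273.1 150.4] [ 0.4678 -0.1528  0.32  ]
S tray near-rear? [220.8 178.4] [ 0.5603 -0.0412  0.32  ]
S plate near bot [219.6 257.1] [ 0.5814 -0.0348  0.008 ]
armL [296.6 254. ] [ 0.3553 -0.2473  0.008 ]
armR [311. 259.] [ 0.3425 -0.2848  0.008 ]
backL [311.8 203.4] [ 0.4781 -0.2783  0.09  ]
backR [337.4 213.2] [ 0.454  -0.3406  0.09  ]
tabL [316.4 200. ] [ 0.4878 -0.2911  0.082 ]
tabR [333.  205.8] [ 0.4733 -0.332   0.082 ]
pin [308. 246.] [ 0.3754 -0.2737  0.038 ]
pinS [309.4 197.1] [ 0.3733 -0.2763  0.038 ]
rib top front [314.6 232. ] [ 0.4091 -0.2865  0.07  ]
rib top rear [320.6 212.6] [ 0.4576 -0.3028  0.07  ]
S armnear [312.8 211.6] [ 0.356  -0.2486  0.008 ]
S armfar [319.4 203.1] [ 0.3413 -0.2855  0.008 ]
S rib front [299.1 184.1] [ 0.409  -0.2916  0.07  ]
S back near [274.1 177.6] [ 0.4828 -0.2821  0.09  ]
S back far [288.1 165.1] [ 0.4519 -0.3419  0.09  ]
T ((162.0, 208.5), 11.10190200805664) [0.47332154 0.1083582  0.018     ]
[[-0.903  0.43  -0.   ]
 [ 0.43   0.903 -0.001]
 [ 0.    -0.001 -1.   ]]
```

```bash
cat >> h.py <<'E'
def to(p,R,tag=""):
    o=ctrl.get_obs();R0=Ro.from_rotvec(o["tool_rot"]).as_matrix()
    print(tag,"shift",(R0.T@(np.array(p)-o["tool_pos"])).round(4).tolist(),"turn",Ro.from_matrix(R0.T@R).as_rotvec().round(4).tolist())
def toolR(yaw,th):
    x=np.array([np.cos(yaw),np.sin(yaw),0]);y=np.array([-x[1],x[0],0]);z=x*np.sin(th)-np.array([0,0,np.cos(th)])
    return np.c_[np.cross(y,z),y,z]
def bpt(c,yaw,v):  # bracket-frame mm -> world
    return np.array(c)+Ro.from_rotvec([0,0,yaw]).apply(np.array(v)/1000)
E
python3 -m jog '[[[-0.17,-0.15,-0.05],[0,0,0]],[[-0.17,-0.15,-0.05],[0,0,0]],[[-0.17,-0.15,-0.05],[0,0,0]],[[-0.17,-0.15,-0.05],[0,0,0]],[[-0.17,-0.15,-0.05],[0,0,0]]]' 1
python3 -m jog '[[[-0.144,-0.186,0],[0,0,0]],[[-0.144,-0.186,0],[0,0,0]],[[-0.144,-0.186,0],[0,0,0]],[[-0.144,-0.186,0],[0,0,0]],[[-0.144,-0.186,0],[0,0,0]]]'
python3 -m jog '[[[-0.08,-0.227,0],[0,0,0]],[[-0.08,-0.227,0],[0,0,0]],[[-0.08,-0.227,0],[0,0,0]],[[-0.08,-0.227,0],[0,0,0]],[[-0.08,-0.227,0],[0,0,0]]]'
cat > pre.py <<'E'
from h import *
th=np.radians(38);yaw=-0.355;c=[.4317,-.297,.045];R=toolR(yaw,th)
g=bpt(c,yaw,[0,0,8]);tcp=g+.019*R[:,2]
print("grasp tcp",tcp.round(4));to(tcp-.09*R[:,2],R,"pre");to(tcp,R,"grasp")
E
python3 pre.py
```

```text
t: 0.8
tool_pos: [0.3588, 0.3534, 0.2824]
tool_rot: [0.695, 3.062, 0.001]
contact_force: [0.1, -0.6, -1.0]
opening: 0.0855
grip_force: 0.0
t: 1.3
tool_pos: [0.4079, 0.1233, 0.2815]
tool_rot: [0.695, 3.063, -0.0]
contact_force: [0.2, -0.2, 0.3]
opening: 0.0855
grip_force: 0.0
t: 1.8
tool_pos: [0.3816, -0.1159, 0.2816]
tool_rot: [0.695, 3.062, -0.001]
contact_force: [0.8, 0.1, 0.1]
opening: 0.0853
grip_force: 0.0
grasp tcp [ 0.4427 -0.3011  0.038 ]
pre shift [-0.0796, -0.1457, 0.1728] turn [-0.0306, -0.6614, -0.0878]
grasp shift [-0.1347, -0.1406, 0.2438] turn [-0.0306, -0.6614, -0.0878]
```

```bash

python3 -m jog '[[[-0.08,-0.146,0.05],[0,0,0]],[[-0.08,-0.146,0.05],[0,0,0]],[[-0.08,-0.146,0.05],[0,0,0]],[[-0.08,-0.146,0.05],[0,0,0]],[[-0.08,-0.146,0.05],[0,0,0]]]'
python3 -m jog '[[[0,0,0.123],[-0.03,-0.661,-0.088]],[[0,0,0.123],[-0.03,-0.661,-0.088]],[[0,0,0.123],[-0.03,-0.661,-0.088]],[[0,0,0.123],[-0.03,-0.661,-0.088]],[[0,0,0.123],[-0.03,-0.661,-0.088]]]'
python3 -m jog '[[[0,0,0],[0,0,0]],[[0,0,0],[0,0,0]]]'
python3 pre.py; python3 - <<'E'
from h import *
T=cam("top");S=cam("side")
a=crop(T["im"],270,180,100,100,4);b=crop(S["im"],240,120,100,100,4)
cv2.imwrite("pics/d1.png",np.hstack([a,b]))
E
```

```text
t: 2.3
tool_pos: [0.3907, -0.2817, 0.2295]
tool_rot: [-0.698, -3.06, -0.002]
contact_force: [-0.9, 0.5, 0.3]
opening: 0.0855
grip_force: 0.0
t: 2.8
tool_pos: [0.3904, -0.2771, 0.1052]
tool_rot: [0.437, 2.446, -0.147]
contact_force: [0.1, 0.5, -0.6]
opening: 0.0857
grip_force: 0.0
t: 3.0
tool_pos: [0.3921, -0.2797, 0.1094]
tool_rot: [0.436, 2.447, -0.151]
contact_force: [-0.6, -0.5, 0.7]
opening: 0.0856
grip_force: 0.0
grasp tcp [ 0.4427 -0.3011  0.038 ]
pre shift [0.0007, -0.0024, -0.0] turn [0.0004, -0.0014, 0.002]
grasp shift [0.0006, -0.0024, 0.09] turn [0.0004, -0.0014, 0.002]
```

View pics/d1.png

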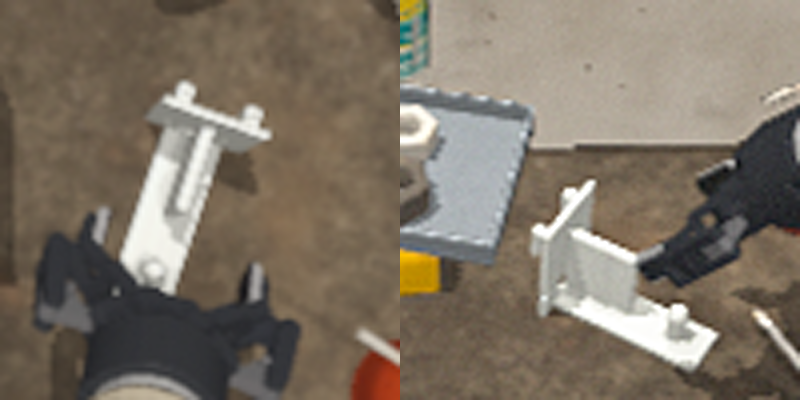

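```bash

python3 -m jog '[[[0,-0.002,0.03],[0,0,0]],[[0,-0.002,0.06],[0,0,0]],[[0,-0.002,0.08],[0,0,0]],[[0,-0.002,0.09],[0,0,0]],[[0,-0.002,0.09],[0,0,0]]]'
for i in 1 2 ; do python3 -m jog '[[[0,0,0],[0,0,0]],[[0,0,0],[0,0,0]],[[0,0,0],[0,0,0]],[[0,0,0],[0,0,0]],[[0,0,0],[0,0,0]]]' 0 60;done
python3 pre.py
```

```text
t: 3.6
tool_pos: [0.444, -0.3005, 0.0365]
tool_rot: [0.436, 2.45, -0.147]
contact_force: [0.2, -0.4, 0.4]
opening: 0.0855
grip_force: 0.0
t: 4.1
tool_pos: [0.4429, -0.301, 0.0378]
tool_rot: [0.437, 2.447, -0.151]
contact_force: [1.0, -0.8, -0.6]
opening: 0.0124
grip_force: 0.0
t: 4.6
tool_pos: [0.4431, -0.3012, 0.0378]
tool_rot: [0.437, 2.447, -0.151]
contact_force: [-4.3, 1.2, 4.9]
opening: 0.0072
grip_force: 59.8
grasp tcp [ 0.4427 -0.3011  0.038 ]
pre shift [0.0003, -0.0, -0.0905] turn [0.0003, -0.0011, 0.0014]
grasp shift [0.0002, -0.0001, -0.0005] turn [0.0003, -0.0011, 0.0014]
```

```bash

python3 -m jog '[[[-0.018,0,-0.024],[0,0,0]],[[-0.037,0,-0.047],[0,0,0]],[[-0.062,0,-0.079],[0,0,0]],[[-0.062,0,-0.079],[0,0,0]],[[-0.062,0,-0.079],[0,0,0]]]' 0 100
cat > rk.py <<'E'
import sys
from h import *
th=np.radians(38);R=toolR(0,th);seat=np.array([.557,-.097,.135])
def tcp(h,off=(0,0,0)): # hooks position wanted -> tcp
    return np.array(h)+[-.038,0,-.030]+[0,0,.008]+.019*R[:,2]+np.array(off)
h=seat+[-.12,0,.022];print(tcp(h));to(tcp(h),R,"stage0")
h=seat+[-.05,0,.022];print(tcp(h));to(tcp(h),R,"stage")
E
python3 rk.py
```

```text
t: 5.1
tool_pos: [0.4431, -0.3006, 0.1377]
tool_rot: [0.436, 2.448, -0.15]
contact_force: [0.5, -0.5, -3.2]
opening: 0.0068
grip_force: 98.1
[ 0.41069757 -0.097       0.1200278 ]
stage0 shift [0.0903, 0.1799, -0.048] turn [-0.2173, -0.0022, -0.2779]
[ 0.48069757 -0.097       0.1200278 ]
stage shift [0.0385, 0.2041, -0.0077] turn [-0.2173, -0.0022, -0.2779]
```

```bash

python3 -m jog '[[[0.09,0.18,-0.048],[-0.217,-0.002,-0.278]],[[0.09,0.18,-0.048],[-0.217,-0.002,-0.278]],[[0.09,0.18,-0.048],[-0.217,-0.002,-0.278]],[[0.09,0.18,-0.048],[-0.217,-0.002,-0.278]],[[0.09,0.18,-0.048],[-0.217,-0.002,-0.278]]]'
python3 -m jog '[[[0,0,0],[0,0,0]],[[0,0,0],[0,0,0]]]'
python3 rk.py; python3 - <<'E'
from h import *
T=cam("top");S=cam("side")
a=grid(crop(T["im"],200,180,80,120,5),200,180,5,10);b=grid(crop(S["im"],215,135,80,120,5),215,135,5,10)
cv2.imwrite("pics/d2.png",np.hstack([a,b]))
E
```

```text
t: 5.6
tool_pos: [0.422, -0.0988, 0.1282]
tool_rot: [-0.008, 2.479, 0.0]
contact_force: [0.2, -0.7, -2.1]
opening: 0.0065
grip_force: 100.0
t: 5.8
tool_pos: [0.4195, -0.1008, 0.1222]
tool_rot: [0.0, 2.488, 0.005]
contact_force: [-0.1, 0.5, -2.2]
opening: 0.0069
grip_force: 99.9
[ 0.41069757 -0.097       0.1200278 ]
stage0 shift [0.0083, 0.0038, -0.0036] turn [0.0033, -0.0099, -0.0015]
[ 0.48069757 -0.097       0.1200278 ]
stage shift [-0.0473, 0.0038, 0.0389] turn [0.0033, -0.0099, -0.0015]
```

View pics/d2.png

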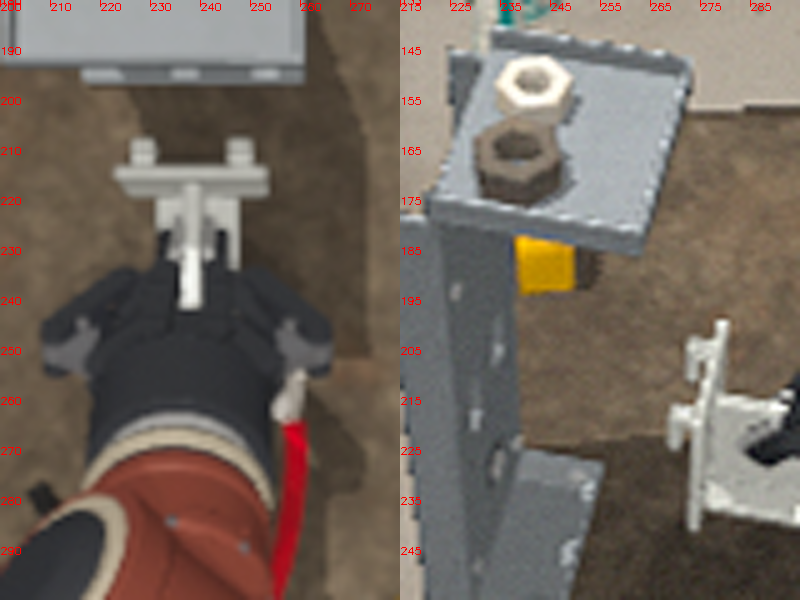

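```bash
python3 - <<'E'
from h import *
T=cam("top");S=cam("side");seat=np.array([.557,-.097,.135])
f=lambda c,P,x0,y0:((proj(c,P)+.4-[x0,y0])*5).round(0)+([400,0] if c is S else 0)
for y in(.022,-.022):print("slot bot/top S",f(S,seat+[0,y,0],215,135),f(S,seat+[0,y,.034],215,135))
print("catch",f(S,seat+[-.005,0,-.062],215,135))
o=ctrl.get_obs();R=Ro.from_rotvec(o["tool_rot"]).as_matrix();tp=np.array(o["tool_pos"]);print(tp)
hk=tp-.019*toolR(0,np.radians(38))[:,2]-[0,0,.008]+[.038,0,.03];print("hooks pred",hk)
for n,v in dict(tabLtop=[.013,.022,.007],tabRtop=[.013,-.022,.007],bL=[0,.034,.015],bR=[0,-.034,.015],bfront=[-.005,.034,.015],botL=[0,.034,-.075],lipLbot=[.013,.027,-.018],tabRlip=[.013,-.017,-.018]).items():
    print(n,f(T,hk+v,200,180),f(S,hk+v,215,135))
tri_=lambda a,b:tri(T,(200+a[0]/5-.4,180+a[1]/5-.4),S,(215+(b[0]-400)/5-.4,135+b[1]/5-.4))
print(tri_((270,168),(722,320)))
for p in((113,172),(270,172)):print(onz(T,(200+p[0]/5-.4,180+p[1]/5-.4),hk[2]+.015))
E
```

```text
slot bot/top S [478. 421.] [475. 379.]
slot bot/top S [500. 355.] [498. 313.]
catch [503. 461.]
[ 0.41937573 -0.1014902   0.12213628]
hooks pred [ 0.44567816 -0.1014902   0.15910849]
tabLtop [146. 139.] [671. 411.]
tabRtop [244. 139.] [688. 344.]
bL [118. 165.] [692. 425.]
bR [270. 166.] [719. 320.]
bfront [118. 176.] [703. 427.]
botL [133. 185.] [686. 531.]
lipLbot [140. 145.] [667. 449.]
tabRlip [234. 145.] [685. 382.]
(array([ 0.44430925, -0.13549671,  0.1746318 ]), np.float64(0.00042963583058494743))
[ 0.44264537 -0.06530355  0.17410849]
[ 0.44278669 -0.13549646  0.17410849]
```

```bash
python3 - <<'E'
from h import *
S=cam("side");seat=np.array([.557,-.097,.135]);x0,y0,s=212,172,9
a=crop(S["im"],x0,y0,42,62,s);a=cv2.convertScaleAbs(a,alpha=1.8,beta=-60);b=a.copy()
for y in(.022,-.022):
    q=np.array([(proj(S,seat+[0,y+dy,z])+.5-[x0,y0])*s for dy,z in((-.008,0),(.008,0),(.008,.034),(-.008,.034))]).astype(int)
    cv2.polylines(b,[q],True,(0,0,255),1)
q=np.array([(proj(S,seat+[-.005,dy,z])+.5-[x0,y0])*s for dy,z in((-.007,-.068),(.007,-.068),(.007,-.057),(-.007,-.057))]).astype(int);cv2.polylines(b,[q],True,(0,255,0),1)
cv2.imwrite("pics/d3.png",np.hstack([a,b]))
E
```

```text
(no output)
```

View pics/d3.png

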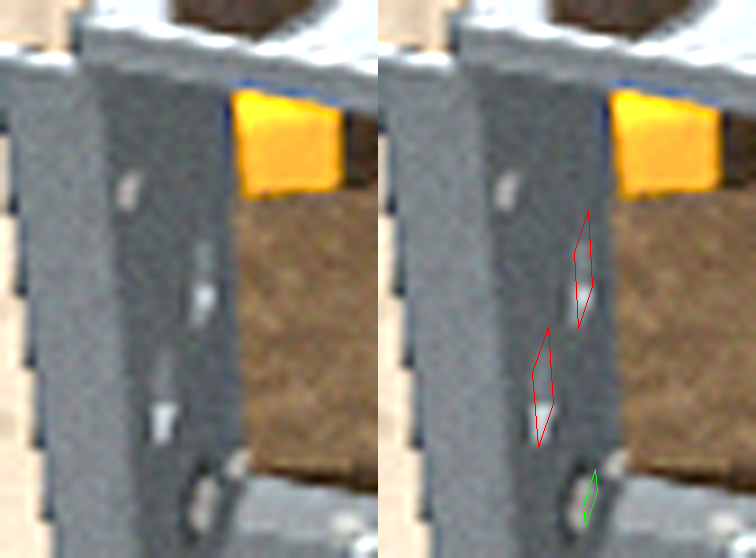

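```bash

python3 -m jog '[[[-0.02,0.0038,0.016],[0,-0.009,0]],[[-0.04,0.0038,0.032],[0,-0.009,0]],[[-0.056,0.0038,0.045],[0,-0.009,0]],[[-0.064,0.0038,0.0515],[0,-0.009,0]],[[-0.064,0.0038,0.0515],[0,-0.009,0]]]'
python3 -m jog '[[[0,0,0],[0,0,0]],[[0,0,0],[0,0,0]]]'
cat > chk.py <<'E'
import sys
from h import *
T=cam("top");S=cam("side");seat=np.array([.557,-.0965,.135])
o=ctrl.get_obs();tp=np.array(o["tool_pos"]);R=Ro.from_rotvec(o["tool_rot"]).as_matrix()
hk=tp-.019*toolR(0,np.radians(38))[:,2]+[.038,.001,.022];print("hooks-seat mm",((hk-seat)*1e3).round(1),"turn err",Ro.from_matrix(R.T@toolR(0,np.radians(38))).as_rotvec().round(4))
x0,y0,s=205,140,6
a=crop(S["im"],x0,y0,66,98,s)
for v in([0,.034,.015],[0,-.034,.015],[0,.034,-.075],[.013,.022,.007],[.013,-.022,.007]):cv2.circle(a,tuple(((proj(S,hk+v)+.5-[x0,y0])*s).astype(int)),3,(0,0,255),1)
x1,y1=205,180
b=crop(T["im"],x1,y1,66,98,s)
for v in([0,.034,.015],[0,-.034,.015],[.013,.022,.007],[.013,-.022,.007]):cv2.circle(b,tuple(((proj(T,hk+v)+.5-[x1,y1])*s).astype(int)),3,(0,0,255),1)
cv2.imwrite(sys.argv[1],np.hstack([a,b]))
E
python3 chk.py pics/e1.png
```

```text
t: 6.55
tool_pos: [0.5016, -0.0967, 0.1196]
tool_rot: [0.001, 2.481, 0.006]
contact_force: [-1.2, 1.1, -2.6]
opening: 0.0063
grip_force: 99.9
t: 6.75
tool_pos: [0.5012, -0.097, 0.1211]
tool_rot: [0.001, 2.478, 0.003]
contact_force: [-1.3, 0.3, -2.2]
opening: 0.0069
grip_force: 99.9
hooks-seat mm [-29.1   0.3  23.9] turn err [ 0.0016  0.0021 -0.0013]
```

View pics/e1.png

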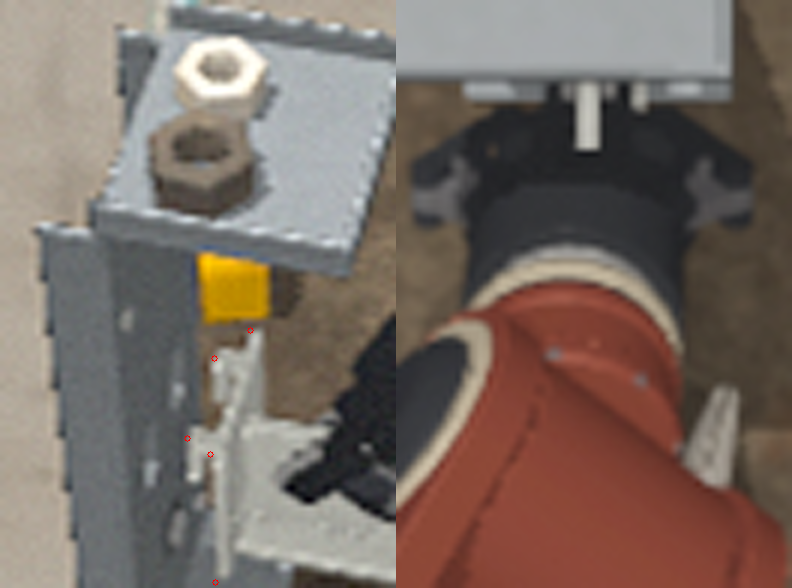

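```bash

python3 -m jog '[[[-0.002,0,0.007],[0,0,0]],[[-0.008,0,0.0105],[0,0,0]],[[-0.012,0,0.013],[0,0,0]],[[-0.015,0,0.0155],[0,0,0]],[[-0.017,0,0.0165],[0,0,0]]]'
python3 -m jog '[[[0,0,0],[0,0,0]],[[0,0,0],[0,0,0]]]'
python3 chk.py pics/e2.png
```

```text
t: 7.35
tool_pos: [0.5264, -0.0969, 0.1199]
tool_rot: [-0.001, 2.476, 0.003]
contact_force: [-1.3, -0.5, -2.2]
opening: 0.0069
grip_force: 100.0
t: 7.55
tool_pos: [0.5259, -0.0969, 0.1198]
tool_rot: [-0.0, 2.476, 0.003]
contact_force: [-0.4, -0.1, -2.6]
opening: 0.0066
grip_force: 100.0
hooks-seat mm [-5.   0.6 21.7] turn err [ 0.0021  0.0021 -0.0006]
```

```bash

for i in 1 2 3; do python3 -m jog '[[[-0.0016,0,0.0012],[0,0,0]],[[-0.0016,0,0.0012],[0,0,0]]]' | grep -E "pos|contact"; done
```

```text
tool_pos: [0.528, -0.0971, 0.1201]
contact_force: [0.4, -0.1, -2.6]
tool_pos: [0.5301, -0.097, 0.1201]
contact_force: [-0.2, 0.3, -2.0]
tool_pos: [0.5306, -0.0968, 0.1189]
contact_force: [-18.1, -0.3, 5.0]
```

```bash

python3 -m jog '[[[0.0008,0,-0.0006],[0,0,0]],[[0.0008,0,-0.0006],[0,0,0]]]' | grep -E "pos|contact"
for i in 1 2 3; do python3 -m jog '[[[0.0009,0,0.0012],[0,0,0]],[[0.0018,0,0.0024],[0,0,0]],[[0.0018,0,0.0024],[0,0,0]]]' | grep -E "pos|contact"; done
```

```text
tool_pos: [0.5306, -0.0969, 0.1196]
contact_force: [-2.5, -0.6, -1.9]
tool_pos: [0.5306, -0.0968, 0.1164]
contact_force: [-3.3, -0.6, -1.9]
tool_pos: [0.5306, -0.0969, 0.1141]
contact_force: [-14.4, 0.1, 5.6]
tool_pos: [0.5306, -0.097, 0.1114]
contact_force: [-19.3, -0.5, 8.9]
```

```bash

for i in 1 2 3; do python3 -m jog '[[[0.0009,0,0.0012],[0,0,0]],[[0.0018,0,0.0024],[0,0,0]],[[0.0018,0,0.0024],[0,0,0]]]' | grep -E "pos|contact|rot"; done
```

```text
tool_pos: [0.5307, -0.0971, 0.1085]
tool_rot: [-0.002, 2.478, 0.003]
contact_force: [-20.7, 0.0, 11.6]
tool_pos: [0.5306, -0.0971, 0.1047]
tool_rot: [-0.001, 2.478, 0.002]
contact_force: [-12.0, -0.6, 2.9]
tool_pos: [0.5303, -0.0965, 0.1004]
tool_rot: [-0.0, 2.479, 0.004]
contact_force: [-1.1, -0.9, -10.3]
```

```bash

for i in 1 2 3; do python3 -m jog '[[[0.0006,0,0.0008],[0,0,0]],[[0.0006,0,0.0008],[0,0,0]]]' | grep -E "pos|contact|rot|open"; done; python3 chk.py pics/e3.png
```

```text
tool_pos: [0.5306, -0.0964, 0.0998]
tool_rot: [-0.0, 2.478, 0.005]
contact_force: [-3.6, -0.4, -4.6]
opening: 0.0066
tool_pos: [0.5306, -0.0965, 0.0993]
tool_rot: [-0.001, 2.478, 0.004]
contact_force: [-10.0, 0.1, 1.3]
opening: 0.0068
tool_pos: [0.5306, -0.0966, 0.0984]
tool_rot: [-0.001, 2.478, 0.004]
contact_force: [-14.1, 0.8, 2.9]
opening: 0.0067
hooks-seat mm [-0.1  0.9  0.5] turn err [ 0.0032  0.0001 -0.0002]
```

```bash

for i in 1 2 3; do python3 -m jog '[[[0.0006,0,0.0008],[0,0,0]],[[0.0006,0,0.0008],[0,0,0]]]' | grep -E "pos|contact|rot|open"; done; python3 chk.py pics/e4.png
```

```text
tool_pos: [0.5306, -0.0966, 0.0978]
tool_rot: [-0.002, 2.478, 0.004]
contact_force: [-19.8, 0.9, 8.2]
opening: 0.0067
tool_pos: [0.5306, -0.0966, 0.0978]
tool_rot: [-0.003, 2.479, 0.004]
contact_force: [-35.0, 2.5, 18.6]
opening: 0.0067
tool_pos: [0.5307, -0.0966, 0.0977]
tool_rot: [-0.004, 2.479, 0.005]
contact_force: [-49.7, 4.1, 30.1]
opening: 0.0067
hooks-seat mm [-0.   0.9 -0.3] turn err [ 0.0045 -0.0003  0.002 ]
```

View pics/e4.png

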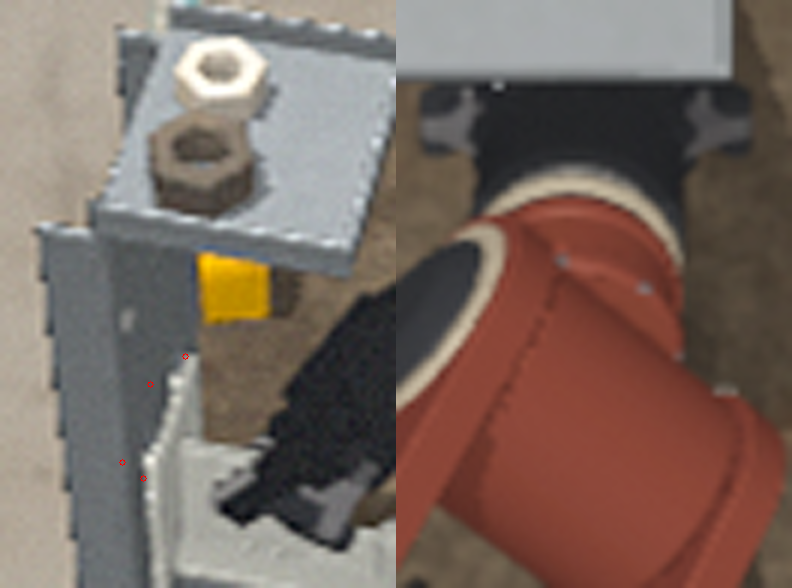

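```bash

python3 -m jog '[[[0,0,-0.0018],[0,0,0]],[[0,0,-0.0018],[0,0,0]]]' | grep -E "pos|contact|rot"
for i in 1 2 3; do python3 -m jog '[[[-0.0006,0,-0.0008],[0,0,0]],[[-0.0006,0,-0.0008],[0,0,0]]]' | grep -E "pos|contact|rot"; done
```

```text
tool_pos: [0.5306, -0.0972, 0.0982]
tool_rot: [-0.0, 2.475, 0.002]
contact_force: [2.2, -2.2, -8.0]
tool_pos: [0.5307, -0.0971, 0.0989]
tool_rot: [-0.0, 2.475, 0.002]
contact_force: [-2.9, 0.5, -0.7]
tool_pos: [0.5307, -0.0971, 0.0999]
tool_rot: [-0.0, 2.475, 0.002]
contact_force: [-0.7, -0.0, -2.3]
tool_pos: [0.5301, -0.0968, 0.1002]
tool_rot: [-0.0, 2.477, 0.003]
contact_force: [-2.3, -0.5, -5.0]
```

```bash

python3 -m jog '[[[-0.0006,0,-0.0008],[0,0,0]],[[-0.0006,0,-0.0008],[0,0,0]]]' | grep -E "pos|contact|rot"
for i in 1 2 3; do python3 -m jog '[[[0.0007,0,0.0009],[0,0,0]],[[0.0007,0,0.0009],[0,0,0]]]' | grep -E "pos|contact|rot";done
```

```text
tool_pos: [0.5295, -0.0966, 0.1005]
tool_rot: [-0.001, 2.478, 0.004]
contact_force: [-3.9, 0.4, -4.1]
tool_pos: [0.5298, -0.0967, 0.1]
tool_rot: [-0.001, 2.477, 0.003]
contact_force: [-9.2, 1.3, -0.3]
tool_pos: [0.53, -0.0969, 0.0994]
tool_rot: [-0.001, 2.476, 0.003]
contact_force: [-15.2, 1.0, 3.9]
tool_pos: [0.53, -0.097, 0.0984]
tool_rot: [-0.001, 2.476, 0.003]
contact_force: [-15.5, 0.8, 5.1]
```

```bash

for i in 1 2; do python3 -m jog '[[[0.0008,0,0.001],[0,0,0]],[[0.0008,0,0.001],[0,0,0]],[[0.0008,0,0.001],[0,0,0]]]' | grep -E "pos|contact|rot";done
python3 -m jog '[[[0.0003,0,-0.0014],[0,0,0]],[[0.0003,0,-0.0014],[0,0,0]],[[0.0003,0,-0.0014],[0,0,0]]]' | grep -E "pos|contact|rot"
```

```text
tool_pos: [0.5301, -0.0971, 0.0975]
tool_rot: [-0.001, 2.476, 0.002]
contact_force: [-19.1, 0.9, 6.9]
tool_pos: [0.5306, -0.0972, 0.0971]
tool_rot: [-0.001, 2.475, 0.002]
contact_force: [-20.0, 1.9, 11.5]
tool_pos: [0.5298, -0.0972, 0.0973]
tool_rot: [0.0, 2.474, 0.002]
contact_force: [-1.4, 1.3, -1.1]
```

```bash

for i in 1 2; do python3 -m jog '[[[0,0,0],[0,0,0]],[[0,0,0],[0,0,0]],[[0,0,0],[0,0,0]],[[0,0,0],[0,0,0]]]' 1 | grep -E "pos|contact|open";done
python3 -m jog '[[[0,0,-0.03],[0,0,0]],[[0,0,-0.07],[0,0,0]],[[0,0,-0.11],[0,0,0]],[[0,0,-0.14],[0,0,0]],[[0,0,-0.14],[0,0,0]]]'
python3 - <<'E'
from h import *
T=cam("top");S=cam("side")
a=grid(crop(T["im"],195,180,70,75,5),195,180,5,10);b=grid(crop(S["im"],205,150,85,110,5),205,150,5,10)
o=np.zeros((550,780,3),np.uint8);o[:375,:350]=a;o[:,355:]=b;cv2.imwrite("pics/f1.png",o)
yaw=0;p=np.array([.4733,.1084,.011])
R=toolR(0,np.radians(18));to(p+[-.0,0,.13],R,"ring above")
E
```

```text
tool_pos: [0.5294, -0.0971, 0.0967]
contact_force: [-0.3, 0.8, 0.7]
opening: 0.0644
tool_pos: [0.5291, -0.0969, 0.0963]
contact_force: [-0.7, -0.1, 0.1]
opening: 0.0852
t: 15.45
tool_pos: [0.4434, -0.0986, 0.2126]
tool_rot: [-0.001, 2.466, -0.006]
contact_force: [0.3, -0.4, 0.4]
opening: 0.0857
grip_force: 0.0
ring above shift [0.0171, 0.2059, 0.0709] turn [0.0006, 0.3532, -0.0003]
```

View pics/f1.png

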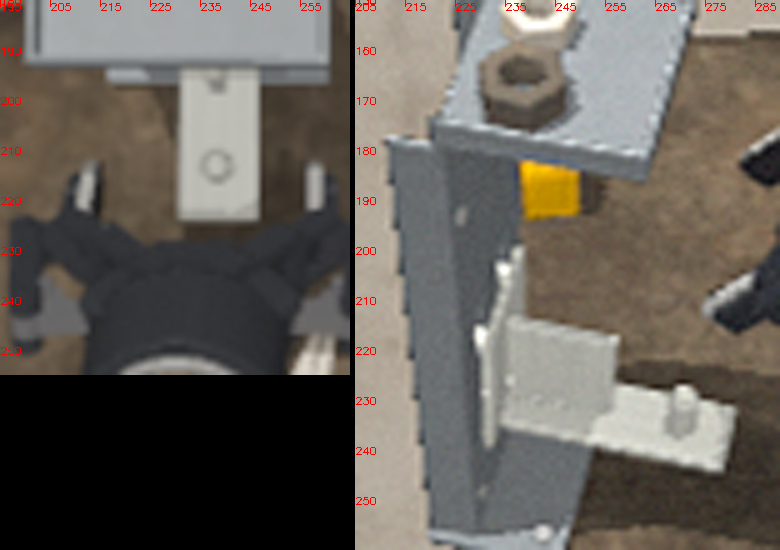

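```bash
python3 - <<'E'
from h import *
T=cam("top");S=cam("side")
o=ctrl.get_obs();print(np.round(o["q"],3),o["tool_pos"])
print("pin top",tri(T,(238,212.6),S,(270.6,227.2)),"exp",[.557-.1,-.0965,.098])
# arm front corners z=.068
for p in((178,220),(260,220)):print("arm",onz(T,(195+p[0]/5-.4,180+p[1]/5-.4),.068).round(4))
h=cv2.cvtColor(T["im"],cv2.COLOR_BGR2HSV)
m=cv2.inRange(h,(80,120,80),(95,255,255));m[:200]=0;m[:,:140]=0;m[:,210:]=0
ct=max(cv2.findContours(m,0,1)[0],key=cv2.contourArea);e=cv2.minEnclosingCircle(ct);print("turq",e,onz(T,e[0],.018))
e=(162.0,208.5);print("ring",[onz(T,(162.,208.5),z).round(4) for z in(.011,.022)])
for p in((100,201),(144,196),(149,203),(149,216),(110,231)):print("plank",p,onz(T,p,.015).round(3))
hs=cv2.cvtColor(S["im"],cv2.COLOR_BGR2HSV);m=((hs[...,1]<50)&(hs[...,2]>130)).astype(np.uint8);m[:290]=0;m[330:]=0;m[:,:225]=0;m[:,265:]=0
ct=max(cv2.findContours(m,0,1)[0],key=cv2.contourArea);b=cv2.boundingRect(ct);print("S ring bbox",b)
r=np.array([[.028*np.cos(a),.028*np.sin(a),z] for a in np.linspace(0,6.28,60) for z in(0,.022)])
for c,n in((T,"T"),(S,"S")):
    q=np.array([proj(c,[.4733,.1084,0]+v) for v in r]);print(n,"pred bbox",q.min(0).round(1),q.max(0).round(1))
E
```

```text
[-0.608 -0.903  2.443  0.416  1.071 -2.281] [ 0.44240636 -0.09686872  0.20449468]
pin top (array([ 0.45474175, -0.0970456 ,  0.10057625]), np.float64(0.0017751250146352511)) exp [0.4570000000000001, -0.0965, 0.098]
arm [ 0.4297 -0.0763  0.068 ]
arm [ 0.4298 -0.1173  0.068 ]
turq ((174.92857360839844, 243.0), 11.116596221923828) [0.38287465 0.07065433 0.018     ]
ring [array([0.4742, 0.1101, 0.011 ]), array([0.4728, 0.1074, 0.022 ])]
plank (100, 201) [0.493 0.275 0.015]
plank (144, 196) [0.507 0.159 0.015]
plank (149, 203) [0.488 0.144 0.015]
plank (149, 216) [0.454 0.143 0.015]
plank (110, 231) [0.414 0.243 0.015]
S ring bbox (234, 301, 24, 24)
T pred bbox [151.  197.8] [174.  219.7]
S pred bbox [234.1 301.1] [257.1 326.7]
```

```bash
python3 - <<'E'
from h import *
to([.42,.10,.21],toolR(0,np.radians(20)),"A")
a=toolR(0,np.radians(20));b=toolR(-np.pi/2,np.radians(20));print("turn A->B total",Ro.from_matrix(a.T@b).as_rotvec())
E
```

```text
A shift [0.0146, 0.1969, -0.0174] turn [0.0037, 0.3139, -0.0009]
turn A->B total [0.53724398 0.         1.47606572]
```

```bash

python3 -m jog '[[[0.015,0.197,-0.017],[0.004,0.314,0]],[[0.015,0.197,-0.017],[0.004,0.314,0]],[[0.015,0.197,-0.017],[0.004,0.314,0]],[[0.015,0.197,-0.017],[0.004,0.314,0]],[[0.015,0.197,-0.017],[0.004,0.314,0]]]' 1 | grep -E "pos|contact"
for i in 1 2 3; do python3 -m jog '[[[0,0,0],[0.179,0,0.492]],[[0,0,0],[0.179,0,0.492]],[[0,0,0],[0.179,0,0.492]],[[0,0,0],[0.179,0,0.492]],[[0,0,0],[0.179,0,0.492]]]'| grep -E "pos|contact";done
python3 -m jog '[[[0,0,0],[0,0,0]],[[0,0,0],[0,0,0]]]' 0.85 | grep -E "pos|open"
cat > rg.py <<'E'
from h import *
p=np.array([.4735,.1088,0]);R=toolR(-np.pi/2,np.radians(20))
# ring mid height grasp: TCP z .006; keep the pads' line over the ring centre
t=p+[0,0,.006]-R[:,2]*0+np.array([0,-.002,0])
to(t-.10*R[:,2],R,"pre");to(t,R,"grasp");print(np.round(ctrl.get_obs()["q"],2))
E
python3 rg.py
```

```text
tool_pos: [0.4188, 0.1054, 0.2086]
contact_force: [0.4, -0.9, -0.9]
tool_pos: [0.4199, 0.0999, 0.2085]
contact_force: [0.3, -0.2, -0.0]
tool_pos: [0.4203, 0.0994, 0.2095]
contact_force: [-0.7, 0.3, -0.7]
tool_pos: [0.4204, 0.0992, 0.2101]
contact_force: [-0.4, 0.1, 0.1]
tool_pos: [0.4199, 0.0995, 0.2106]
opening: 0.0726
pre shift [0.0769, 0.0534, 0.0898] turn [0.0021, 0.0012, 0.0]
grasp shift [0.0771, 0.0532, 0.1898] turn [0.0021, 0.0012, 0.0]
[ 0.28 -0.33  2.02 -0.34  1.55  0.3 ]
```

```bash

python3 -m jog '[[[0.077,0.053,0.09],[0,0,0]],[[0.077,0.053,0.09],[0,0,0]],[[0.077,0.053,0.09],[0,0,0]],[[0.077,0.053,0.09],[0,0,0]],[[0.077,0.053,0.09],[0,0,0]]]'| grep -E "pos|contact"
python3 -m jog '[[[0,0,0.03],[0,0,0]],[[0,0,0.06],[0,0,0]],[[0,0,0.08],[0,0,0]],[[0,0,0.09],[0,0,0]],[[0,0,0.09],[0,0,0]]]'| grep -E "pos|contact"
python3 -m jog '[[[0,0,0],[0,0,0]],[[0,0,0],[0,0,0]]]'| grep -E "pos|contact"
python3 rg.py
```

```text
tool_pos: [0.4731, 0.1409, 0.1002]
contact_force: [-0.6, -0.1, 0.5]
tool_pos: [0.4736, 0.1097, 0.0163]
contact_force: [0.4, -0.3, -0.3]
tool_pos: [0.4752, 0.1108, 0.0175]
contact_force: [-0.3, -0.1, -0.5]
pre shift [0.0002, -0.0012, -0.0878] turn [0.0055, 0.0005, -0.0026]
grasp shift [0.0002, -0.0017, 0.0122] turn [0.0055, 0.0005, -0.0026]
[ 0.27  0.06  2.02 -0.37  1.17  0.43]
```

```bash

python3 -m jog '[[[0,-0.001,0.006],[0,0,0]],[[0,-0.001,0.0115],[0,0,0]],[[0,-0.001,0.0115],[0,0,0]]]'| grep -E "pos|contact"
for i in 1 2;do python3 -m jog '[[[0,0,0],[0,0,0]],[[0,0,0],[0,0,0]],[[0,0,0],[0,0,0]],[[0,0,0],[0,0,0]]]' 0.5 40| grep -E "pos|contact|open|grip";done
python3 rg.py
```

```text
tool_pos: [0.4719, 0.106, 0.0039]
contact_force: [0.2, -0.2, -0.6]
tool_pos: [0.473, 0.1064, 0.005]
contact_force: [-0.9, 1.1, 1.9]
opening: 0.0531
grip_force: 42.5
tool_pos: [0.473, 0.1064, 0.005]
contact_force: [-0.7, 2.2, 2.6]
opening: 0.0532
grip_force: 42.7
pre shift [-0.0001, 0.0008, -0.101] turn [0.0027, 0.001, -0.002]
grasp shift [0.0, 0.0005, -0.001] turn [0.0027, 0.001, -0.002]
[ 0.26  0.08  2.03 -0.37  1.15  0.44]
```

```bash

python3 -m jog '[[[-0.01,0,-0.028],[0,0,0]],[[-0.024,0,-0.066],[0,0,0]],[[-0.041,0,-0.113],[0,0,0]],[[-0.041,0,-0.113],[0,0,0]],[[-0.041,0,-0.113],[0,0,0]]]' 0.5 70| grep -E "pos|contact|open|grip"
python3 -m jog '[[[0,0,0],[0,0,0]],[[0,0,0],[0,0,0]]]'| grep -E "pos|contact|open|grip"
cat > rm.py <<'E'
from h import *
import sys
o=ctrl.get_obs();tp=np.array(o["tool_pos"]);R=Ro.from_rotvec(o["tool_rot"]).as_matrix();print("tcp",tp.round(4))
for n in("side","top"):
    c=cam(n);g=tp-.008*R[:,2];u=proj(c,g).astype(int);w=22
    h=cv2.cvtColor(c["im"],cv2.COLOR_BGR2HSV);m=np.zeros(h.shape[:2],np.uint8);y0,y1,x0,x1=u[1]-w,u[1]+w,u[0]-w,u[0]+w
    m[y0:y1,x0:x1]=((h[y0:y1,x0:x1,1]<60)&(h[y0:y1,x0:x1,2]>130))
    k,l,st,ce=cv2.connectedComponentsWithStats(m)
    for i in range(1,k):
        if st[i,4]>15:print(n,st[i],ce[i].round(1))
    r=np.array([[.028*np.cos(a),.028*np.sin(a),z] for a in np.linspace(0,6.28,60) for z in(-.011,.011)])
    q=np.array([proj(c,g+v) for v in r]);print(n,"pred bbox",q.min(0).round(1),(q.max(0)-q.min(0)).round(1))
    im=crop(c["im"],x0,y0,2*w,2*w,1);print("\n".join("".join(" .:-=+*#%@"[min(9,int(v)//26)] if s<60 else "~" for v,s in zip(a,b)) for a,b in zip(cv2.cvtColor(im,cv2.COLOR_BGR2HSV)[...,2],cv2.cvtColor(im,cv2.COLOR_BGR2HSV)[...,1])),x0,y0)
E
python3 rm.py
```

```text
tool_pos: [0.4728, 0.1067, 0.1256]
contact_force: [-0.0, 0.0, -3.6]
opening: 0.0522
grip_force: 73.8
tool_pos: [0.4707, 0.1061, 0.1223]
contact_force: [-0.7, -0.2, -2.5]
opening: 0.0524
grip_force: 73.8
tcp [0.4707 0.1061 0.1223]
side [243 297  13   4  23] [249.6 297.8]
side [223 298  13   4  18] [229.4 299.3]
side pred bbox [233.2 277.2] [25.3 27.5]
~~~~~~~~~~~~~~~~~~~~~~~~~~~~~~~~~~~~~~~~~~~~
~~~~~~~~~~~~~~~~~~~~~~~~~~~~~~~~~~~~~~~~~~~~
~~~~~~~~~~~~~~~~~~~~~~~~~~~~~~~~~-~~~~~~~~~~
~~~~~~~~~~~~~~~~~~~~~~~~~~~~~~~~~~~~~~~~~~~~
~~~~~~~~~~~~~~~~~~~~~~~~~~~~~~~~~:~~~~~~~~~~
~~~~~~~~~~~~~~~~~~~~~~~~~~~~~~~~~~~~~~~~~~~~
~~~~~~~~~~~~~~~~~~~~~~~~~~~~~~~~~~.~~~~~~~~~
~~~~~~~~~~~~~~~~~~~~~~~~~~~~~~~~~~.~~~~~~~~~
~~~~~~~~~~~~~~~~~~~~~~~~~~~~~~~~~~~~~~~~~~~~
~~~~~~~~~~~~~~~~~~~~~~~~~~~~~~~~~-~:~~~~~~~~
~~~~~~~~~~~~~~~~~~~~~~~~~~~~~~~~~=~.~~~~~~~~
~~~~~~~~~~~~~~~~~~~~~~~~~~~~~~~~~:..~~~~~~~~
~~~~~~~~~~~~~~~~~~~~~~~~~~~~~~~~~:~.~~~~~~~~
~~~~~~~~~~~~~~~~~~~~~~~~~~~~~~~~~.~~:~~~~~~~
~~~~~~~~~~~~~~~~~~~~~~~~~~~~~~~~~~~~~~~~~~~~
~~~~~~~~~~~~~~~~~~~~~~~~~~~~~~~~~~~~~~~~~~~~
~~~~~~~~~~~~~~~~~~~~~~~~~~~
[... 2608 characters left out ...]
%%%%#+--~~~~~~~~~
............=+++++++~==+*#%%%%#*=--~~~~~~~~~
............-+++++*++*##%%%%%%*+=-~~~~~~~~~~
............:-+++++**#%%%%%%%*+=-:~~~~~~~~~~
..............====+++*#%%%%#*+=-~~~~~~~~~~~~
..............::---===####*+==-~~~~~~~~~~~~~
~...............-====-=======~~~~~~~~~~~~~~~
~~-.............:====++++=-~~~~~~~~~~~~~~~~~
~~~~.............:---===+=~~~~~~~~~~~~~~~~~~
~~~~~:................:-==~~~~~~~~~~~~~~~~~~
~~~~~~.................~~~~~~~~~~~~~~~~~~~~~
~~~~~~........~~::.:..:~~~~~~~~~~~~~~~~~~~~~
~~~~~~.......:~~~~~~~~~~~~~~~~~~~~~~~~~~~~~~
-~~~~:.......:~~~~~~~~~~~~~~~~~~~~~~~~~~~~~~
::.............~~~~~~~~~~~~~~~~~~~~~~~~~~~~~
::............:~~~~~~~~~~~~~~~~~~~~~~~~~~~~~ 128 181
```

```bash
python3 - <<'E'
from h import *
T=cam("top");tp=np.array(ctrl.get_obs()["tool_pos"]);print(tp)
for p,z in(((150.7,203.9),.134),((150.3,203.6),.139)):print(onz(T,p,z)-tp)
R=toolR(-np.pi/2,np.radians(20));print("A",end="");to([.40,.09,.20],R)
E
```

```text
[0.4714679  0.10627763 0.12336969]
[-0.00113196  0.00050334  0.01063031]
[-1.08242124e-03  8.88744519e-05  1.56303060e-02]
A shift [-0.0417, -0.0715, -0.0663] turn [-0.0007, 0.0021, -0.0009]
```

```bash

python3 -m jog '[[[-0.042,-0.071,-0.066],[0,0,0]],[[-0.042,-0.071,-0.066],[0,0,0]],[[-0.042,-0.071,-0.066],[0,0,0]],[[-0.042,-0.071,-0.066],[0,0,0]]]'| grep -E "pos|contact"
for i in 1 2 3; do python3 -m jog '[[[0,0,0],[-0.179,0,-0.492]],[[0,0,0],[-0.179,0,-0.492]],[[0,0,0],[-0.179,0,-0.492]],[[0,0,0],[-0.179,0,-0.492]],[[0,0,0],[-0.179,0,-0.492]]]'| grep -E "pos|contact";done
cat > pl.py <<'E'
from h import *
R=toolR(0,np.radians(20));t=np.array([.4575,-.096,.073])
to(t+[-.05,0,.08],R,"far");to(t+[0,0,.058],R,"above");to(t,R,"place")
o=ctrl.get_obs();print(np.round(o["q"],2),o["t"],o["tool_pos"])
E
python3 pl.py
```

```text
tool_pos: [0.4016, 0.09, 0.2022]
contact_force: [-0.4, 0.7, -2.4]
tool_pos: [0.4004, 0.0895, 0.1988]
contact_force: [0.2, 0.5, -2.6]
tool_pos: [0.4008, 0.0893, 0.1998]
contact_force: [0.4, 0.6, -1.6]
tool_pos: [0.4012, 0.0891, 0.2003]
contact_force: [0.6, 0.7, -2.5]
far shift [0.0094, -0.185, 0.0472] turn [-0.0032, -0.0, -0.0047]
above shift [-0.0301, -0.1847, 0.085] turn [-0.0032, -0.0, -0.0047]
place shift [-0.0103, -0.1846, 0.1395] turn [-0.0032, -0.0, -0.0047]
[ 0.05 -0.79  2.33 -0.02  1.26 -1.51] 22.9 [0.40116556 0.08908267 0.20033344]
```

```bash

python3 -m jog '[[[0.009,-0.185,0.047],[-0.003,0,-0.005]],[[0.009,-0.185,0.047],[-0.003,0,-0.005]],[[0.009,-0.185,0.047],[-0.003,0,-0.005]],[[0.009,-0.185,0.047],[-0.003,0,-0.005]],[[0.009,-0.185,0.047],[-0.003,0,-0.005]]]'| grep -E "pos|contact"
python3 -m jog '[[[-0.02,0,0.019],[0,0,0]],[[-0.0395,0,0.038],[0,0,0]],[[-0.0395,0,0.038],[0,0,0]],[[-0.0395,0,0.038],[0,0,0]]]'| grep -E "pos|contact"
python3 -m jog '[[[0,0,0],[0,0,0]],[[0,0,0],[0,0,0]]]'| grep -E "pos|contact|rot|open"
python3 pl.py
python3 - <<'E'
from h import *
T=cam("top");tp=np.array(ctrl.get_obs()["tool_pos"]);u=proj(T,tp+[0,0,.017]).astype(int);w=20
im=cv2.cvtColor(crop(T["im"],u[0]-w,u[1]-w,2*w,2*w,1),cv2.COLOR_BGR2HSV)
print(u-w,tp);print("\n".join("".join(" .:-=+*#%@"[min(9,int(v)//26)] if s<60 else "~" for v,s in zip(a,b)) for a,b in zip(im[...,2],im[...,1])))
print("pin tip px exp",proj(T,[.456,-.0968,.098]))
E
```

```text
tool_pos: [0.4073, -0.0994, 0.1519]
contact_force: [-0.7, 0.0, -3.3]
tool_pos: [0.4586, -0.0939, 0.131]
contact_force: [-0.1, -0.3, -2.8]
tool_pos: [0.4589, -0.0948, 0.1329]
tool_rot: [-0.006, 2.789, -0.0]
contact_force: [0.7, 0.2, -2.8]
opening: 0.0522
far shift [0.0413, -0.001, -0.0366] turn [0.0006, 0.0035, 0.0045]
above shift [0.002, -0.0012, 0.0013] turn [0.0006, 0.0035, 0.0045]
place shift [0.022, -0.0011, 0.0557] turn [0.0006, 0.0035, 0.0045]
[-0.46 -0.52  2.29  0.18  1.06 -2.09] 24.0 [ 0.45890199 -0.09479322  0.13291561]
[216 188] [ 0.45888063 -0.09496206  0.13297139]
****************************************
****************************************
****************************************
**********+++++++++++++*++++++**********
=============================+++++++++++
========-------================---------
+******+=======+*******++*****+=========
=+******+======+******++******+=========
===============*###**+++*#####*=========
~~~~~~~~~~~~~~-*#****+++*#####*::~~~~~~~
~~~~~~~~~~~~~~=+*+****++**####*:~~~~~~~~
~~~~~~~~~~~~-=+*************##*~~~~~~~~~
~~~~~~~~~~~-+************
[... 465 characters left out ...]
.
.......::::::::::::::::.................
~~....:::::-------:::::::...............
~~~.::::--=+++****+==-::::..............
~~~:::=+++~*****#****+==-:::............
~~::-+**~~~~~~~~~~~~~***+-:::...........
~~~~~*~~~~~~~~~~~~~~~~~~**=-::.....:...:
~~~~~~~~~~~~~~~~~~~~~~~~~~*+-::.....:.::
~~~~~~~~~~~~~~~~~~~~~~~~~~~*+-::....::--
~~~~~~~~~~~~~~~~~~~~~~~~~~~~*+-:....:-==
~~~~~~~~~~~~~~~~~~~~~~~~~~~~~~+::..:-===
~~~~~~~~~~~~~~~~~~~~~~~~~~~~~~~=:..:-===
~~~~~~~~~~~~~~~~~~~~~~~=~~~~~~~+=:.:-===
~~~~~~~~~~~~~~~~~~~~~~~+~~~~~~~~+:..:::~
~~~~~~~~~~~~~~~~~~~~~~~~~~~~~~~~~-:...~~
~~~~~~~~~~~~~~~~~~~~~~~~~~~~~~~~~=:..~~~
~~~~~~~~~~~~~~~~~~~~~~~~~~~~~~~~~~-:~~~~
pin tip px exp [237.95130524 211.8348248 ]
```

```bash

python3 -m jog '[[[0.007,-0.001,0.015],[0,0,0.004]],[[0.012,-0.001,0.029],[0,0,0.004]],[[0.0165,-0.001,0.041],[0,0,0.004]],[[0.02,-0.001,0.05],[0,0,0.004]],[[0.02,-0.001,0.05],[0,0,0.004]]]'| grep -E "pos|contact"
for i in 1 2; do python3 -m jog '[[[0.0007,0,0.0019],[0,0,0]],[[0.0007,0,0.0019],[0,0,0]]]'| grep -E "pos|contact|rot|open"; done; python3 pl.py
```

```text
tool_pos: [0.4562, -0.0956, 0.0766]
contact_force: [-0.5, 0.2, -2.1]
tool_pos: [0.4578, -0.0963, 0.077]
tool_rot: [-0.001, 2.789, 0.001]
contact_force: [0.5, 0.6, -2.9]
opening: 0.0517
tool_pos: [0.4575, -0.0961, 0.0746]
tool_rot: [-0.001, 2.79, 0.001]
contact_force: [0.7, -0.8, -2.5]
opening: 0.0519
far shift [0.0199, 0.0002, -0.0909] turn [0.0011, 0.0029, 0.0005]
above shift [-0.0194, 0.0002, -0.053] turn [0.0011, 0.0029, 0.0005]
place shift [0.0005, 0.0001, 0.0015] turn [0.0011, 0.0029, 0.0005]
[-0.46 -0.44  2.34  0.19  0.93 -2.12] 24.95 [ 0.45751263 -0.0961215   0.07455122]
```

```bash

for i in 1 2 3; do python3 -m jog '[[[0.0004,0,0.0009],[0,0,0]],[[0.0004,0,0.0009],[0,0,0]]]'| grep -E "pos|contact"; done
```

```text
tool_pos: [0.4573, -0.096, 0.0733]
contact_force: [0.2, -0.1, -3.1]
tool_pos: [0.4571, -0.096, 0.0722]
contact_force: [1.3, -0.7, -2.1]
tool_pos: [0.4571, -0.096, 0.0712]
contact_force: [0.4, -0.5, -2.3]
```

```bash

for i in 1 2 3; do python3 -m jog '[[[0.0002,0,0.0007],[0,0,0]],[[0.0002,0,0.0007],[0,0,0]]]'| grep -E "pos|contact"; done
```

```text
tool_pos: [0.4574, -0.0961, 0.0709]
contact_force: [-0.6, 0.3, -0.6]
tool_pos: [0.4577, -0.0962, 0.0706]
contact_force: [-2.7, 0.8, 2.2]
tool_pos: [0.458, -0.0963, 0.0703]
contact_force: [-4.7, 0.9, 5.4]
```

```bash

for i in 1 2; do python3 -m jog '[[[0,0,0],[0,0,0]],[[0,0,0],[0,0,0]],[[0,0,0],[0,0,0]],[[0,0,0],[0,0,0]]]' 1 | grep -E "pos|contact|open";done
python3 -m jog '[[[0,0,-0.02],[0,0,0]],[[0,0,-0.05],[0,0,0]],[[0,0,-0.09],[0,0,0]],[[0.01,0,-0.11],[0,0,0]],[[0.02,0,-0.12],[0,0,0]]]'| grep -E "pos|contact"
python3 - <<'E'
from h import *
T=cam("top");S=cam("side");print(ctrl.get_obs()["t"])
for c,P in((T,[.456,-.0968,.09]),(S,[.456,-.0968,.085])):
    u=proj(c,P).astype(int);w=20
    im=cv2.cvtColor(crop(c["im"],u[0]-w,u[1]-w,2*w,2*w,1),cv2.COLOR_BGR2HSV)
    print(u-w);print("\n".join("".join(" .:-=+*#%@"[min(9,int(v)//26)] if s<60 else "~" for v,s in zip(a,b)) for a,b in zip(im[...,2],im[...,1])))
    r=np.array([[.028*np.cos(a),.028*np.sin(a),z] for a in np.linspace(0,6.28,60) for z in(-.011,.011)])
    q=np.array([proj(c,np.array([.456,-.0968,.078])+v) for v in r])-(u-w);print("pred bbox",q.min(0).round(1),q.max(0).round(1),"pin",proj(c,[.456,-.0968,.097])-(u-w))
E
```

```text
tool_pos: [0.4573, -0.096, 0.0691]
contact_force: [-0.0, -0.5, 0.2]
opening: 0.0857
tool_pos: [0.4573, -0.096, 0.0692]
contact_force: [-0.3, 0.5, 0.2]
opening: 0.0857
tool_pos: [0.3977, -0.0967, 0.1782]
contact_force: [0.6, -0.3, -0.0]
27.55
[218 192]
===========================+++++++++++++
======-------================-----------
*****+=======+*******++*****+===========
******+======+******++******+===========
=============*####*+++*#####*===========
~~~~~~~~~~~~-*####*+++*#####*:::~~~~~~~~
~~~~~~~~~~~~-*####*****#####*:~~~~~~~~~~
~~~~~~~~~~~~-*##############*:~~~~~~~~~~
~~~~~~~~~~~~-*##############+:~~~~~~~~~~
~~~~~~~~~~~~-*##*******#####*~~~~~~~~~~~
~~~~~~~~~~~~-*#*****+++**###*~~~~~~~~~~~
~~~~~~~~~~~~-+*************#*~~~~~~~~~~~
~~~~~~~~~~~~=+**************+~~~~~~~~~~~
~~~~~~~~~~~=+*****++++******+~~~~~~~~~~~
~~~~~~~~~~=+****++++++++****+=~~~~~~~~~~
~~~~~~~~~~+****+++*##**+++***+-~~~~~~~~~
~~~~~~~~~=+***++*#######*+***+=~~~~~~~~~
~~~~~~~~~+***++*###**####*+***+~~~~~~~~~
~~~~~~~~~+***++###*****##*****+-~~~~~~~~
~~~~~~~~=+**++*##***#*+*##****+-~~~~~~~~
~~~~~~~~=+**+**##**##***##**
[... 1867 characters left out ...]
****##*****=~~~~~~~~:
**#%%%%%#+++*****+****+******+=~~~~~~~~~
**#%%%%%#++++**************#*+-~~~~~~~~:
#%%%%%%%%#+=++*#*******#***++=-~~~~~~~:~
*####%%%%#*+==++***####***+++=~::~:~::~:
====+*#####*+++++++***++++++++~~~~~~~~~~
==:~:--==+***+++++++++++++++*+~~~~~~~:~~
=-:~~~~~~~---=+++++++++++++##=~~~:~~~~~~
=-:~~~~~~~~~~--=+++++++++#%%*:~~~::~~~:~
=-~~~:~~~:~~~~~:----==-=+#%#+~~~:~~~:~~~
=-~~:~~~~~~~:~~~~~~:::~:--===~~~~::~~~~~
-:~~~:~~~..~~~~:~~~~~~~~~~~~~~~~~~~~~~~~
-~~~~~~:~~~~:~:::~::~~~~:~~~~~:~~~::~~~~
-~~~~~~~~~~:~~~~~~~~~~~:~~~~:~~~~:~~:~~~
:~~~~~~~~~~~:~~~~~~~:~:~~:~~~~~~~::::~~~
:~~~~:~::~~~~~~:~~~~~~~~:~~~~~~:~~~:~:~:
pred bbox [ 9.5 11.3] [31.  33.6] pin [20.39899625 18.08162796]
```

```bash
python3 -c "
from station import job
print(job.finish_job())"
```

```text
the job is handed in; nothing more can be done
None
```

I hung the bracket, pushed it down with the gripper to its hard stop, and laid the off-white ring flat over the pin. I never touched the tape measure and handed in at about 27.6 s. I could not see the catch itself: I take it as locked from the forces and the end position, and the hand-in returned no verdict.

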